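Slide out a stage insert and lay it on the cleaning stand

TASK

Push the silver stage insert along its lane in the grey tray, towards the open end nearest the robot, until about a third of it sticks out over the edge while it still lies flat. Then grip that overhanging end by its two sides, lift the insert out and lay it flat, window up, centred on the orange pad of the cleaning stand, its length along the pad's length. Do not drop it on the desk, and leave the black insert where it lies.

Things in the scene. Friction and masses are not known exactly. Their poses are not given: they have to be found in the camera images.
- silver_insert_center (a point): Silver plate, round glass window in its middle (solid, flush), 120 x 54 x 8 mm (x, y, z), 60 to 130 g, loose. The point is its centre, 4 mm above its underside; x runs along its length, y across (54 mm, the width to grip), z up. It starts flat in one of the tray's lanes, near end 3 to 17 mm inside the open end; it tips out if over 60 mm sticks out.
- black_insert_center (a point): Black plate of the same shape, size and axes, loose, in the other lane; the point is its centre, half-way up. To be left alone.
- tray_edge (a point): Mid-point of the tray's open end, at lane floor height, 45 mm above the desk. Fixed grey block 190 (x) x 144 mm (y); x points along the lanes to the closed end, away from the robot, z up. Two blue-floored lanes 57 mm wide centred at y = +33.5 and -33.5 mm, grey rails 6 mm high beside them; far stop bar 10 mm high, inner face at x = 182 mm: 45 mm or more of free lane behind each plate.
- stand_top (a point): Centre of the top of the orange pad of the white, fixed cleaning stand on the mouse mat; 53 mm above the desk. Pad 64 mm (x) by 40 mm (y), z up, on a slim column with a round foot 68 mm across, 10 mm high; a plate laid centred sticks out all round, leaving finger room. Keep clear of the tall microscope right of it (x 0.45 to 0.8 m, y -0.2 to -0.5 m from the base): swing the arm in close to pass it.

How it is judged:
By the outcome, as a careful person would: the job done as asked, in the order asked, and still so for the second after the job is handed in, with the robot touching nothing.
It also fails if it takes over 51 s, if anything falls off the work surface, if the arm or the gripper's body presses on something with over 40 N, if the wrist force passes 120 N, or if a joint passes its speed limit or range.

ROBOT

A 6-joint arm with a two-finger parallel gripper is mounted at the origin on a cart in front of the work surface, level with it; the furniture and walls round the work are solid. World frame = base frame: x ahead of the robot, y to its left, z up, the work surface at z = 0. Lengths are in m, angles in rad, forces in N, time in s.
With the tool pointing down it reaches from about 0.425 to 0.95 m from the base axis. Payload 3.5 kg.
Tool frame: the origin (TCP) lies at the very end of the fingers, on their centre line; the grasp point (between the pads) lies ctrl.grip_point_offset behind it (ctrl.grip_point_offset is the distance from the TCP to the grasp point, in m); z points along the fingers, y is the direction in which the jaws open and shut (so a half turn about z gives the same grasp; the last joint's range is limited). The gripper opens to 85 mm and grips with 20 to 120 N. Pads are 22 mm wide; open, the fingers measure 114 mm over their backs; the gripper's body (76 mm by 85 mm) begins 54 mm behind the grasp point. The pads swing forward as they close: fully open they stand 13 mm farther back than shut.
Start: joints at [-1.268, 0.286, 1.577, -0, 1.279, -0.15], TCP at [0.295, -0.607, 0.231] pointing down, gripper open.
Joint ranges: [-2.77, 2.77], [-0.9, 2.22], [0.21, 2.48], [-1.53, 4.67], [0.24, 2.81], [-2.84, 2.84]. Speed limits (rad/s): [2.79, 2.79, 3.14, 3.14, 3.14, 3.14].

INTERFACE

Orientations are given as a unit quaternion [x, y, z, w].
In Python, from plant import telemetry, imaging, ticket, finder, ctrl gives the robot as it stands. The module is installed in compiled form; this text tells all that it offers.
- The arm moves only by the shell command python3 -m crank 'ROWS' [FORCE]. ROWS is JSON, a list of rows, each a list of 7 numbers: the shift along the tool's x, y, z scaled (see below), then the turn, a rotation vector about the tool's x, y, z scaled (see below), then the opening, from 0 (shut) to 1 (fully open). A call has 1 to 12 rows; each row is the pose to reach, as a shift and turn from the pose commanded when the call began, along the tool's axes at that moment; what a row does not reach only later rows make up. The controller multiplies each number of a shift by 0.15 m and each number of a turn by 90 degrees. A row lasts 1/10 s, in which the tool goes at most 50 mm and 8.59 degrees, less where a joint would pass 70% of its speed; a pose out of reach is approached as far as the arm can. A call with a number of a shift or a turn outside -1 to 1 is refused whole. A call with a gripper value outside its range is refused whole. The fingers move at their own pace and stop on an object; FORCE is the grip in N (left out, the last holds). Time passes only in rows, so rows that repeat a pose let the fingers close. It gives the time, the measured TCP pose, the force and the opening at its end, in the units of the state.
- telemetry.get_state(): the state, without advancing time (a new reading comes with each control period).
- imaging.read_camera(name): name is "scene" or "side" or "wrist"; returns a dict with "pixels" (384x512x3 uint8, red, green, blue), "vfov" (degrees; the focal length in pixels is half the picture's height over the tangent of half this angle, whatever the lens; pixels are square), "cx", "cy" (the principal point, pixels), "rvec" (rotation vector, rad) and "tvec" (3), from world to camera coordinates, as OpenCV has them. Camera axes: x right, y down, z forward; pixel columns grow to the right and rows downward; lengths in m; the calibration is good to about 2 mm. A picture is of the moment at which its call begins. There is no depth.
- ticket.sign_off(): hands the job in, once; it reports no verdict.
Trained networks look in a picture, given as the dict that the camera call returned (one of the last four; its "shot" number tells which), for a name from the list of things; names that differ only in an ending like _2 or _b are one class to them, and where a whole thing is asked for, a point or a joint stands for the part that bears it (a point fixed in the world has none). Each returns a list of dicts, best first, with "confidence" (0 to 1); they miss things now and then, are a little off and sometimes report something else, mostly with a low value. They report only what shows in the picture. A call takes as long as a camera call.
- finder.masks_of(label, picture): "pixels" (384x512 bool, what is visible of it) and "extent" ([left, top, right, bottom] in pixels, round what is visible of it).
- finder.pinpoint(label, picture): "location" ([row, column] in pixels: a listed point, or the origin of a listed thing).
The state is a dict: "time": time; "qpos": joint angles; "dq": joint speeds; "joint_efforts": joint torques, N m; "eef_pos": TCP position; "tcp_rot": TCP orientation; "contact_force": force on the tool from outside, world axes, zero at the start; "wrist_torque": the same for the moment, N m; "opening": opening from 0.0 (shut) to 1.0 (fully open).
Only numpy, scipy, OpenCV 4.12 (cv2) and the standard library are available. Lean on these libraries where they do the work, as an engineer would, in place of code of your own. Each camera call takes 0.05 s, during which the arm holds its last target.

## Working session

There is one attempt and no reset: what is moved stays moved. The work goes in short steps, Python scripts to look and compute and a shell command to move; the robot and the scene stay as the last step left them, time stands still between calls to the robot, and variables do not carry over. Pictures are saved under pics/ and viewed, and the job is handed in when it is done.

```bash
ls; mkdir -p pics; cat > h.py <<'E'
import numpy as np, cv2
from scipy.spatial.transform import Rotation as R
from plant import telemetry, imaging, ticket, finder, ctrl
def cam(name, save=None):
    p=imaging.read_camera(name)
    if save: cv2.imwrite('pics/'+save+'.png', p['pixels'][:,:,::-1])
    return p
def K(p):
    f=p['pixels'].shape[0]/2/np.tan(np.radians(p['vfov'])/2)
    return np.array([[f,0,p['cx']],[0,f,p['cy']],[0,0,1]])
def ray(p,rc):
    Rm=R.from_rotvec(np.ravel(p['rvec'])).as_matrix(); t=np.ravel(p['tvec'])
    d=Rm.T@np.linalg.inv(K(p))@np.array([rc[1],rc[0],1.0]); return -Rm.T@t, d/np.linalg.norm(d)
def onz(p,rc,z):
    o,d=ray(p,rc); return o+d*(z-o[2])/d[2]
def proj(p,X):
    q,_=cv2.projectPoints(np.array(X,float).reshape(-1,3),np.ravel(p['rvec']),np.ravel(p['tvec']),K(p),None); return q.reshape(-1,2)
def st():
    s=telemetry.get_state(); return s
E
python3 - <<'E'
from h import *
s=st(); print({k:np.round(v,4).tolist() for k,v in s.items()}, ctrl.grip_point_offset)
for n in ('scene','side','wrist'):
    p=cam(n,n+'0'); print(n,p.keys(),p['vfov'],p['cx'],p['cy'],ray(p,(192,256)))
    for l,z in (('silver_insert_center',.049),('black_insert_center',.049),('tray_edge',.045),('stand_top',.053)):
        for r in finder.pinpoint(l,p)[:2]:
            print(l,np.round(r['location'],1),round(r['confidence'],2),onz(p,r['location'],z).round(4))
E
```

```text
pics
{'time': 0.0, 'qpos': [-1.268, 0.2872, 1.5782, 0.0, 1.2786, -0.15], 'dq': [0.0005, 0.0003, -0.0014, 0.0002, -0.0004, 0.0025], 'joint_efforts': [-0.0006, -40.5981, -29.2629, -0.0002, 0.0058, -0.0], 'eef_pos': [0.2951, -0.6063, 0.2299], 'tcp_rot': [0.9745, 0.2245, -0.0001, -0.0012], 'contact_force': [-0.5543, 0.5267, -0.3152], 'wrist_torque': [0.0116, -0.0721, -0.0114], 'opening': 1.0001} 0.0187
scene dict_keys(['pixels', 'vfov', 'cx', 'cy', 'rvec', 'tvec', 'shot']) 48.43624791387031 258.48174173011944 189.60482437250747 (array([ 0.8379886 , -0.21194335,  0.84846637]), array([-0.35579672,  0.31964888, -0.87819889]))
silver_insert_center [156.  291.7] 0.8 [0.4981 0.1998 0.049 ]
black_insert_center [174.5 276.2] 0.82 [0.5106 0.141  0.049 ]
black_insert_center [153.5 259.6] 0.5 [0.4457 0.1502 0.049 ]
tray_edge [151.7 261.6] 0.73 [0.4431 0.1587 0.045 ]
stand_top [245.6 200.1] 0.9 [ 0.5332 -0.0857  0.053 ]
side dict_keys(['pixels', 'vfov', 'cx', 'cy', 'rvec', 'tvec', 'shot']) 42.27667843513021 260.8376507164022 198.5107771021508 (array([ 0.35090097, -0.74212554,  0.70104132]), array([ 0.16270031,  0.79754035, -0.58091135]))
silver_insert_center [180.2 236.5] 0.96 [0.4983 0.2085 0.049 ]
black_insert_center [200.4 249. ] 0.68 [0.512  0.1248 0.049 ]
black_insert_center [263.5 280.3] 0.47 [ 0.5323 -0.0832  0.049 ]
tray_edge [195.6 215.8] 0.72 [0.4432 0.1627 0.045 ]
stand_top [266.4 281.3] 0.74 [ 0.5312 -0.0952  0.053 ]
wrist dict_keys(['pixels', 'vfov', 'cx', 'cy', 'rvec', 'tvec', 'shot']) 66.61336531334918 256.9000472078414 190.79108737947317 (array([ 0.36628502, -0.57331222,  0.37322532]), array([-0.28282934, -0.13349548, -0.949835  ]))
```

View pics/scene0.png

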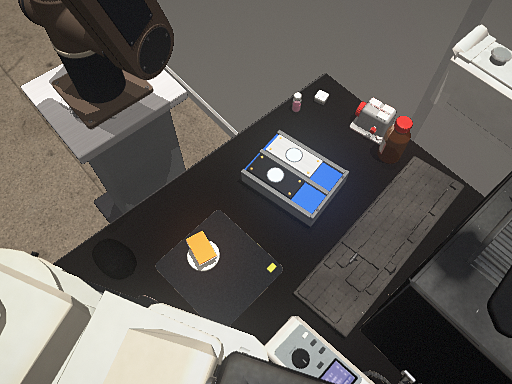

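View pics/side0.png

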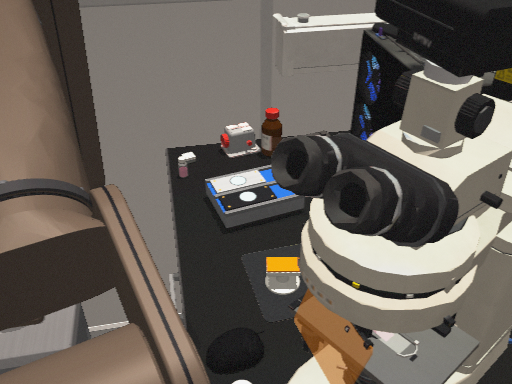

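```bash
python3 - <<'E'
from h import *
for n in ('scene','side'):
    p=cam(n)
    im=p['pixels']; 
    for l in ('silver_insert_center','black_insert_center'):
        for r in finder.masks_of(l,p)[:1]:
            print(n,l,round(r['confidence'],2),r['extent'])
            q=cv2.minAreaRect(np.argwhere(r['pixels'])[:,::-1].astype(np.float32)); 
            c=cv2.boxPoints(q); print([onz(p,(b,a),.053).round(4)[:2].tolist() for a,b in c])
    hsv=cv2.cvtColor(im,cv2.COLOR_RGB2HSV)
    m=((hsv[...,0]>10)&(hsv[...,0]<25)&(hsv[...,1]>180)&(hsv[...,2]>150)).astype(np.uint8)
    k,lab,sta,cen=cv2.connectedComponentsWithStats(m); 
    i=1+np.argmax(sta[1:,4]); 
    print('pad',sta[i],cen[i])
    ys,xs=np.where(lab==i)
    # top view: map mask pixels to z=.053
    P=np.array([onz(p,(b,a),.053)[:2] for a,b in zip(xs,ys)]).astype(np.float32)
    q=cv2.minAreaRect(P*1000); print('pad world',q)
    x0,y0=(230,110) if n=='scene' else (190,150)
    cv2.imwrite(f'pics/{n}_tray.png',cv2.resize(im[y0:y0+130,x0:x0+140,::-1],None,fx=4.5,fy=4.5,interpolation=cv2.INTER_CUBIC))
    x0,y0=(150,205) if n=='scene' else (240,240)
    cv2.imwrite(f'pics/{n}_pad.png',cv2.resize(im[y0:y0+80,x0:x0+100,::-1],None,fx=6,fy=6,interpolation=cv2.INTER_CUBIC))
E
```

```text
scene silver_insert_center 0.95 [265.8, 136.1, 326.6, 176.0]
[[0.4474, 0.1623], [0.4262, 0.2166], [0.5519, 0.2418], [0.5693, 0.1888]]
scene black_insert_center 0.93 [245.1, 152.2, 309.3, 199.9]
[[0.4595, 0.0963], [0.4393, 0.1513], [0.5643, 0.175], [0.5807, 0.1214]]
pad [270 149   1   1   1] [270. 149.]
pad world ((454.00811767578125, 174.0660858154297), (0.0, 0.0), 0.0)
side silver_insert_center 0.64 [213.2, 168.5, 261.6, 196.6]
[[0.4374, 0.216], [0.565, 0.2439], [0.5601, 0.1831], [0.4376, 0.1584]]
side black_insert_center 0.6 [219.1, 186.6, 273.0, 208.0]
[[0.4456, 0.15], [0.5778, 0.1773], [0.5719, 0.1119], [0.4458, 0.0881]]
pad [266 257  33  15 435] [281.75632184 263.50804598]
pad world ((534.267822265625, -87.60971069335938), (37.45336151123047, 60.765926361083984), 75.8022689819336)
```

View pics/scene_tray.png

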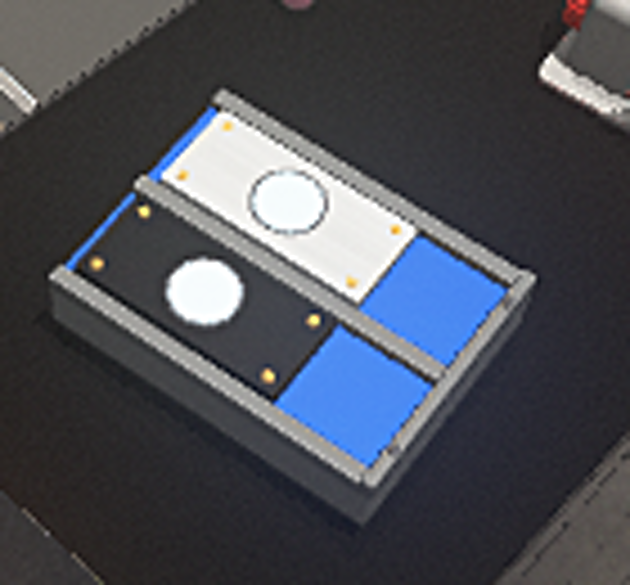

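View pics/scene_pad.png

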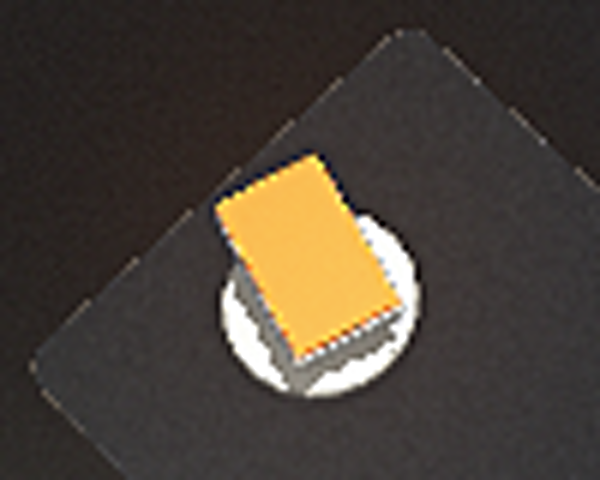

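View pics/side_pad.png

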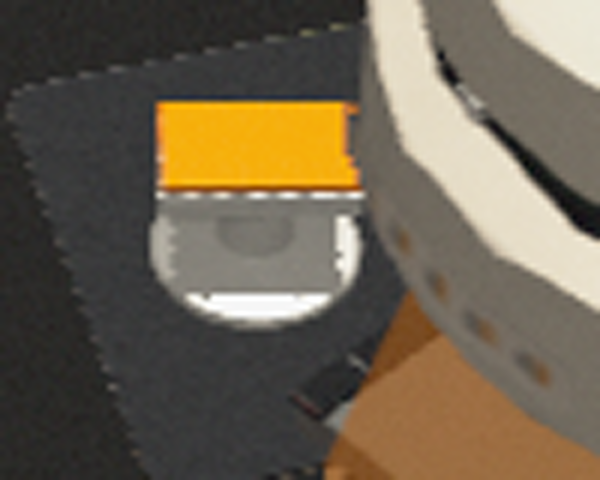

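```bash
python3 - <<'E'
from h import *
p=cam('scene')
def w(c,s,o,z): return np.array([onz(p,((y+.5)/s-.5+o[1],(x+.5)/s-.5+o[0]),z)[:2] for x,y in c])*1000
def rep(n,W):
    e=np.roll(W,-1,0)-W; print(n,W.round(1).tolist(),'c',W.mean(0).round(1),'len',np.linalg.norm(e,axis=1).round(1),'ang',np.degrees(np.arctan2(e[:,1],e[:,0])).round(1))
rep('pad',w([(316,155),(217,207),(300,357),(400,303)],6,(150,205),.053))
rep('tray',w([(220,92),(53,272),(372,480),(535,277)],4.5,(230,110),.051))
rep('silver',w([(219,112),(162,177),(362,302),(416,232)],4.5,(230,110),.053))
E
```

```text
pad [[510.3, -62.4], [503.3, -98.7], [562.8, -109.9], [569.8, -74.2]] c [536.6 -86.3] len [36.9 60.5 36.4 60.7] ang [-100.8  -10.7   78.9  168.8]
tray [[427.0, 225.4], [452.8, 90.5], [634.4, 127.8], [609.7, 265.0]] c [531.  177.2] len [137.4 185.4 139.4 187. ] ang [ -79.2   11.6  100.2 -167.8]
silver [[436.9, 215.4], [447.4, 166.7], [564.8, 190.6], [554.0, 238.9]] c [500.8 202.9] len [ 49.7 119.8  49.5 119.4] ang [ -77.8   11.5  102.6 -168.6]
```

```bash
cat >> h.py <<'E'
def rows(targets, s=None):
    s=s or st(); R0=R.from_quat(s['tcp_rot']); p0=np.array(s['eef_pos']); out=[]
    for x,y,z,yaw,op in targets:
        Rt=R.from_euler('z',yaw,degrees=True)*R.from_euler('x',180,degrees=True)
        d=R0.inv().apply(np.array([x,y,z])-p0)/.15
        t=(R0.inv()*Rt).as_rotvec()/(np.pi/2)
        out.append([round(float(v),3)+0 for v in (*d,*t)]+[op])
    print('['+','.join('['+','.join('%g'%v for v in r)+']' for r in out)+']')
    m=np.abs(np.array(out)[:,:6]).max(); 
    if m>1: print('OUT OF RANGE',m)
def pol(r,a,z,yaw,op): a=np.radians(a); return (r*np.cos(a),r*np.sin(a),z,yaw,op)
def summ():
    s=st(); Rm=R.from_quat(s['tcp_rot']).as_matrix(); 
    print('t',s['time'],'p',np.round(s['eef_pos'],4),'yaw',np.degrees(np.arctan2(Rm[1,0],Rm[0,0])).round(2),'zax',Rm[:,2].round(4),'F',np.round(s['contact_force'],2),'op',round(s['opening'],3)); return s
E
python3 - <<'E'
from h import *
s=st(); summ()
T=[pol(r,-64,.24,26,1) for r in (.635,.595,.555,.515,.475)]
rows(T)
T=[pol(.435,-64,.245,26,0.5)]; rows(T)
E
```

```text
t 1.1 p [ 0.2953 -0.607   0.2313] yaw 25.94 zax [-0.  0. -1.] F [0.04 0.77 0.56] op 0.999
[[0.004,-0.267,-0.058,0,0,-0.001,1],[0.004,-0.533,-0.058,0,0,-0.001,1],[0.003,-0.8,-0.058,0,0,-0.001,1],[0.003,-1.067,-0.058,0,0,-0.001,1],[0.003,-1.333,-0.058,0,0,-0.001,1]]
OUT OF RANGE 1.333
[[0.003,-1.6,-0.091,0,0,-0.001,0.5]]
OUT OF RANGE 1.6
```

```bash
python3 -m crank '[[0,-0.25,-0.05,0,0,0,1],[0,-0.5,-0.05,0,0,0,1],[0,-0.75,-0.05,0,0,0,1],[0,-1,-0.05,0,0,0,1]]'; python3 -m crank '[[0,-0.3,0,0,0,0,1],[0,-0.6,0,0,0,0,1],[0,-0.6,0,0,0,0,0.5]]'
python3 - <<'E'
from h import *
summ(); rows([pol(.435,-64+6*i,.245,26+6*i,0) for i in range(1,5)])
E
```

```text
time: 1.5
eef_pos: [0.2291, -0.4708, 0.2388]
tcp_rot: [0.974, 0.224, -0.0, 0.0]
contact_force: [0.4, 0.4, -0.5]
opening: 1.0
time: 1.8
eef_pos: [0.189, -0.3862, 0.2371]
tcp_rot: [0.974, 0.224, -0.0, -0.002]
contact_force: [0.3, -1.1, -0.9]
opening: 0.856
t 1.8 p [ 0.189  -0.3862  0.2371] yaw 25.94 zax [-9.0e-04  3.1e-03 -1.0e+00] F [ 0.32 -1.05 -0.87] op 0.856
[[0.299,0.017,-0.052,-0.002,0,-0.067,0],[0.599,-0.03,-0.052,-0.002,-0.001,-0.134,0],[0.892,-0.109,-0.052,-0.002,-0.001,-0.201,0],[1.176,-0.218,-0.051,-0.002,-0.001,-0.267,0]]
OUT OF RANGE 1.176
```

```bash
for i in 1 2 3; do python3 -m crank '[[0.3,-0.016,0,0,0,-0.067,0],[0.596,-0.063,0,0,0,-0.133,0],[0.886,-0.14,0,0,0,-0.2,0]]'; done
python3 - <<'E'
from h import *
summ(); rows([pol(.44,-4,.24,75,0),pol(.45,2,.24,68,0),pol(.46,8,.24,60,0)])
E
```

```text
time: 2.1
eef_pos: [0.3019, -0.3141, 0.2396]
tcp_rot: [0.927, 0.375, 0.0, 0.001]
contact_force: [0.4, -0.4, -0.4]
opening: 0.333
time: 2.4
eef_pos: [0.3834, -0.2058, 0.2395]
tcp_rot: [0.856, 0.516, 0.0, 0.001]
contact_force: [0.5, 0.1, -0.6]
opening: 0.0
time: 2.7
eef_pos: [0.427, -0.0781, 0.2394]
tcp_rot: [0.765, 0.644, 0.0, 0.001]
contact_force: [1.0, 0.3, 0.0]
opening: -0.002
t 2.7 p [ 0.427  -0.0781  0.2394] yaw 80.18 zax [ 1.7e-03 -6.0e-04 -1.0e+00] F [0.95 0.31 0.01] op -0.002
[[0.325,0.024,-0.004,0.001,0,0.058,0],[0.642,0.043,-0.004,0.001,0,0.135,0],[0.966,0.026,-0.004,0.001,0,0.224,0]]
```

```bash
python3 -m crank '[[0.325,0.024,0,0,0,0.058,0],[0.642,0.043,0,0,0,0.135,0],[0.966,0.026,0,0,0,0.224,0]]'
python3 - <<'E'
from h import *
summ(); rows([(.455,.1,.25,53,0),(.458,.14,.25,45,0)]+[(.46,.16,.26,a,0) for a in (37,29,21,12,11.5,11.5)])
E
```

```text
time: 3.0
eef_pos: [0.4552, 0.0559, 0.2395]
tcp_rot: [0.863, 0.506, 0.001, 0.001]
contact_force: [0.7, 0.1, 0.5]
opening: 0.0
t 3.0 p [0.4552 0.0559 0.2395] yaw 60.78 zax [ 1.9e-03 -1.0e-04 -1.0e+00] F [0.68 0.06 0.55] op 0.0
[[0.256,-0.145,-0.07,0.001,-0.001,0.086,0],[0.499,-0.257,-0.07,0.001,-0.001,0.175,0],[0.622,-0.311,-0.137,0.001,-0.001,0.264,0],[0.622,-0.311,-0.137,0.001,-0.001,0.353,0],[0.622,-0.311,-0.137,0.001,-0.001,0.442,0],[0.622,-0.311,-0.137,0.001,-0.001,0.542,0],[0.622,-0.311,-0.137,0.001,-0.001,0.548,0],[0.622,-0.311,-0.137,0.001,-0.001,0.548,0]]
```

```bash
python3 -m crank '[[0.256,-0.145,-0.07,0,0,0.086,0],[0.5,-0.257,-0.07,0,0,0.175,0],[0.622,-0.311,-0.137,0,0,0.264,0],[0.622,-0.311,-0.137,0,0,0.353,0],[0.622,-0.311,-0.137,0,0,0.442,0],[0.622,-0.311,-0.137,0,0,0.53,0],[0.622,-0.311,-0.137,0,0,0.548,0],[0.622,-0.311,-0.137,0,0,0.548,0]]'
python3 - <<'E'
from h import *
summ(); p=cam('wrist','w1')
for l,z in (('silver_insert_center',.049),('black_insert_center',.049),('tray_edge',.045),('stand_top',.053)):
    for r in finder.pinpoint(l,p)[:1]:
        print(l,np.round(r['location'],1),round(r['confidence'],2),onz(p,r['location'],z).round(4))
E
```

```text
time: 3.8
eef_pos: [0.4589, 0.1581, 0.2596]
tcp_rot: [0.995, 0.103, 0.0, -0.0]
contact_force: [0.3, 0.4, 0.3]
opening: -0.001
t 3.8 p [0.4589 0.1581 0.2596] yaw 11.83 zax [ 4.e-04  1.e-04 -1.e+00] F [0.27 0.4  0.33] op -0.001
silver_insert_center [126.6 223.7] 0.58 [0.4944 0.2048 0.049 ]
black_insert_center [125.3 281.6] 0.86 [0.5098 0.1381 0.049 ]
tray_edge [177.5 254.5] 0.85 [0.4396 0.1564 0.045 ]
stand_top [140.4 470.1] 0.87 [ 0.5386 -0.0847  0.053 ]
```

View pics/w1.png

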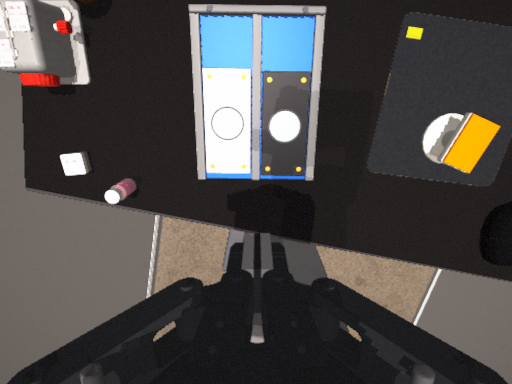

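```bash
cat >> h.py <<'E'
def comp(p,m,seed=None):
    k,lab,sta,cen=cv2.connectedComponentsWithStats(m.astype(np.uint8),connectivity=4)
    i=lab[seed] if seed else 1+np.argmax(sta[1:,4]); return lab==i
def rectw(p,m,z):
    cs,_=cv2.findContours(m.astype(np.uint8),cv2.RETR_EXTERNAL,cv2.CHAIN_APPROX_NONE); c=max(cs,key=len).reshape(-1,2)
    P=np.array([onz(p,(b,a),z)[:2] for a,b in c])*1000
    q=cv2.minAreaRect(P.astype(np.float32)); return q, cv2.boxPoints(q)
def orange(p):
    h=cv2.cvtColor(p['pixels'],cv2.COLOR_RGB2HSV); return (h[...,0]>10)&(h[...,0]<26)&(h[...,1]>140)&(h[...,2]>130)
def white(p):
    h=cv2.cvtColor(p['pixels'],cv2.COLOR_RGB2HSV); return (h[...,1]<40)&(h[...,2]>170)
def blue(p):
    h=cv2.cvtColor(p['pixels'],cv2.COLOR_RGB2HSV); return (h[...,0]>95)&(h[...,0]<125)&(h[...,1]>120)&(h[...,2]>100)
E
python3 - <<'E'
from h import *
p=cam('wrist')
for r in finder.masks_of('silver_insert_center',p)[:1]: print(r['confidence'],r['extent'],rectw(p,r['pixels'],.053)[0])
m=comp(p,white(p),(150,210)); print('white',m.sum(),*rectw(p,m,.053))
m=comp(p,orange(p)); print('pad',m.sum(),*rectw(p,m,.053))
b=blue(p)
for s in ((50,225),(50,290)): print('lane',rectw(p,comp(p,b,s),.045))
im=p['pixels'][:,:,::-1]
cv2.imwrite('pics/w1a.png',cv2.resize(im[0:190,180:340],None,fx=3.1,fy=3.1,interpolation=cv2.INTER_CUBIC))
cv2.imwrite('pics/w1b.png',cv2.resize(im[90:190,400:512],None,fx=5,fy=5,interpolation=cv2.INTER_CUBIC))
E
```

```text
0.61 [201.6, 68.4, 251.9, 172.1] ((500.0511474609375, 201.86264038085938), (119.15055847167969, 54.08500289916992), 11.688735008239746)
white 4791 ((499.643798828125, 201.4056854248047), (118.47531127929688, 53.96070861816406), 11.271183013916016) [[436.27527 216.2875 ]
 [446.82202 163.36752]
 [563.0123  186.52386]
 [552.4656  239.44385]]
pad 1729 ((534.8890991210938, -87.42997741699219), (39.460296630859375, 62.66603469848633), 79.42061614990234) [[ 500.46628  -101.07207 ]
 [ 562.0671   -112.57741 ]
 [ 569.3119    -73.78789 ]
 [ 507.71112   -62.282547]]
lane (((545.474853515625, 210.77975463867188), (133.0492706298828, 56.356754302978516), 11.331710815429688), array([[474.7103 , 225.33748],
       [485.78378, 170.07933],
       [616.2394 , 196.22203],
       [605.1659 , 251.48018]], dtype=float32))
lane (((534.5005493164062, 139.63168334960938), (181.80816650390625, 57.1422119140625), 10.974123001098633), array([[439.81982, 150.3753 ],
       [450.69775,  94.27804],
       [629.1813 , 128.88806],
       [618.30334, 184.98532]], dtype=float32))
```

View pics/w1a.png

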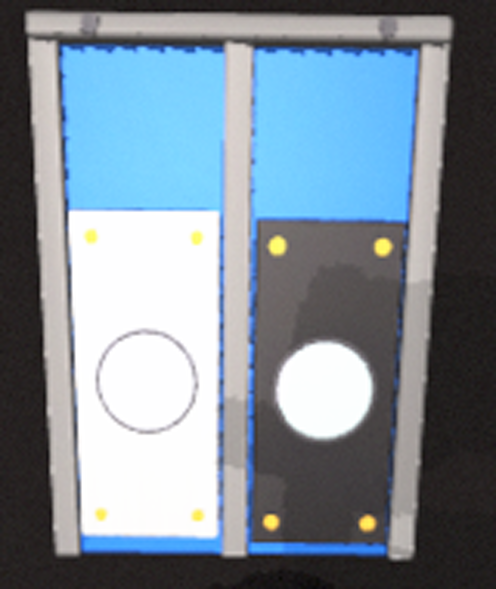

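View pics/w1b.png

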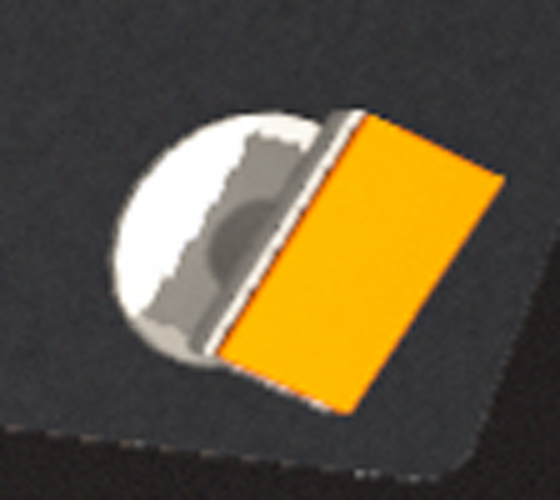

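```bash
python3 - <<'E'
from h import *
summ(); rows([(.50,.178,.21,11.3,0),(.54,.198,.16,11.3,0),(.57,.213,.13,11.3,0),(.5797,.2183,.115,11.3,0),(.5797,.2183,.115,11.3,0),(.5797,.2183,.115,11.3,0)])
E
```

```text
t 4.15 p [0.4586 0.158  0.2594] yaw 11.74 zax [ 0.  0. -1.] F [-0.56 -0.21  0.27] op -0.003
[[0.298,-0.074,0.329,0,0,0.005,0],[0.586,-0.151,0.663,0,0,0.005,0],[0.802,-0.208,0.863,0,0,0.005,0],[0.872,-0.229,0.963,0,0,0.005,0],[0.872,-0.229,0.963,0,0,0.005,0],[0.872,-0.229,0.963,0,0,0.005,0]]
```

```bash
python3 -m crank '[[0.298,-0.074,0.329,0,0,0.005,0],[0.586,-0.151,0.663,0,0,0.005,0],[0.802,-0.208,0.863,0,0,0.005,0],[0.872,-0.229,0.963,0,0,0.005,0],[0.872,-0.229,0.963,0,0,0.005,0],[0.872,-0.229,0.963,0,0,0.005,0]]'
python3 - <<'E'
from h import *
summ(); rows([(.5797,.2183,.085,11.3,0),(.5797,.2183,.065,11.3,0),(.5797,.2183,.0475,11.3,0)])
cam('scene','s1');cam('side','d1'); cam('wrist','w2')
E
```

```text
time: 4.75
eef_pos: [0.5788, 0.2181, 0.1126]
tcp_rot: [0.995, 0.098, -0.002, 0.0]
contact_force: [-0.0, 0.4, 0.5]
opening: 0.001
t 4.75 p [0.5788 0.2181 0.1126] yaw 11.3 zax [-0.0047 -0.001  -1.    ] F [-0.01  0.42  0.51] op 0.001
[[0.007,0,0.184,0,0.003,0,0],[0.008,0,0.317,0,0.003,0,0],[0.008,0,0.434,0,0.003,0,0]]
```

View pics/s1.png

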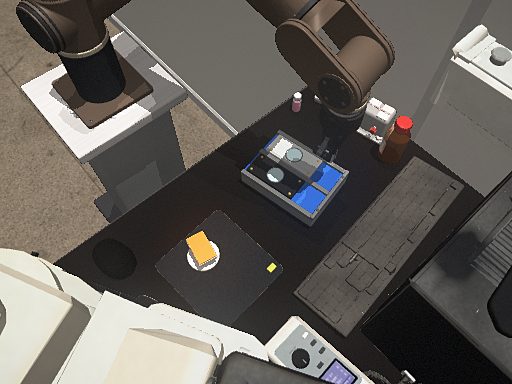

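View pics/w2.png

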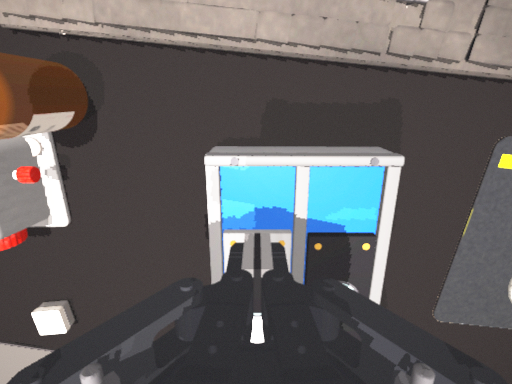

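```bash
python3 - <<'E'
from h import *
summ(); rows([(.5797,.2183,.085,11.3,0),(.5797,.2183,.065,11.3,0),(.5797,.2183,.048,11.3,0)])
E
```

```text
t 4.9 p [0.5805 0.2183 0.1181] yaw 11.27 zax [ 4.8e-03  9.0e-04 -1.0e+00] F [0.3  0.38 0.81] op -0.0
[[-0.007,-0.001,0.22,0,-0.003,0,0],[-0.007,-0.001,0.354,0,-0.003,0,0],[-0.008,-0.001,0.467,0,-0.003,0,0]]
```

```bash
python3 -m crank '[[0,0,0.1,0,0,0,0],[0,0,0.2,0,0,0,0],[0,0,0.28,0,0,0,0],[0,0,0.34,0,0,0,0],[0,0,0.38,0,0,0,0],[0,0,0.4,0,0,0,0],[0,0,0.4,0,0,0,0],[0,0,0.4,0,0,0,0]]'
python3 - <<'E'
from h import *
s=summ(); p=cam('wrist','w3'); cam('side','d3');summ();  rows([(.5797,.2183,.048,11.3,0)])
E
```

```text
time: 5.7
eef_pos: [0.58, 0.2183, 0.0553]
tcp_rot: [0.995, 0.098, 0.0, -0.0]
contact_force: [0.2, -0.2, -0.6]
opening: 0.001
t 5.7 p [0.58   0.2183 0.0553] yaw 11.27 zax [ 8.e-04  2.e-04 -1.e+00] F [ 0.21 -0.21 -0.64] op 0.001
t 5.8 p [0.5801 0.2184 0.0556] yaw 11.27 zax [ 1.2e-03  2.0e-04 -1.0e+00] F [-0.41 -0.41 -0.67] op 0.002
[[-0.003,0,0.051,0,-0.001,0,0]]
```

View pics/w3.png

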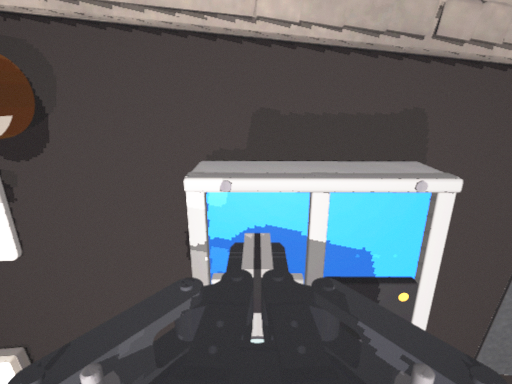

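View pics/d3.png

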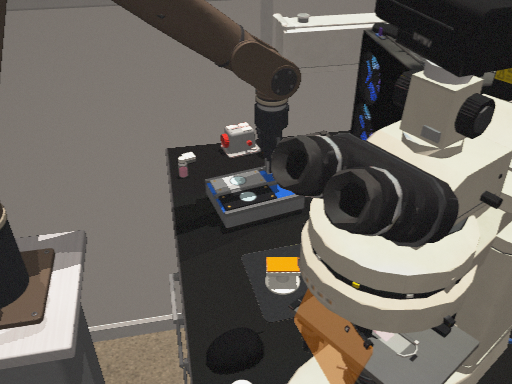

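```bash
python3 -m crank '[[0,0,0.025,0,0,0,0],[0,0,0.047,0,0,0,0],[0,0,0.047,0,0,0,0],[0,0,0.047,0,0,0,0]]' ; python3 -m crank '[[-0.04,0,0,0,0,0,0],[-0.07,0,0,0,0,0,0],[-0.09,0,0,0,0,0,0],[-0.11,0,0,0,0,0,0],[-0.13,0,0,0,0,0,0],[-0.15,0,0,0,0,0,0],[-0.17,0,0,0,0,0,0],[-0.19,0,0,0,0,0,0],[-0.21,0,0,0,0,0,0],[-0.23,0,0,0,0,0,0],[-0.25,0,0,0,0,0,0],[-0.267,0,0,0,0,0,0]]'
python3 - <<'E'
from h import *
s=summ(); p=cam('scene','s4'); cam('side','d4');cam('wrist','w4')
cv2.imwrite('pics/s4c.png',cv2.resize(p['pixels'][110:240,230:370,::-1],None,fx=4.5,fy=4.5,interpolation=cv2.INTER_CUBIC))
for l in ('silver_insert_center','black_insert_center'):
  for r in finder.pinpoint(l,p)[:1]: print(l,np.round(r['location'],1),round(r['confidence'],2),onz(p,r['location'],.049).round(4))
E
```

```text
time: 6.2
eef_pos: [0.5794, 0.2182, 0.0476]
tcp_rot: [0.995, 0.098, -0.0, 0.0]
contact_force: [0.6, 0.4, 0.1]
opening: 0.002
time: 7.4
eef_pos: [0.5402, 0.2104, 0.048]
tcp_rot: [0.995, 0.098, 0.0, -0.0]
contact_force: [0.5, 0.2, -0.4]
opening: 0.001
t 7.4 p [0.5402 0.2104 0.048 ] yaw 11.27 zax [ 2.e-04  0.e+00 -1.e+00] F [ 0.48  0.21 -0.44] op 0.001
silver_insert_center [150.8 280.9] 0.74 [0.4719 0.1912 0.049 ]
black_insert_center [176.3 277.7] 0.78 [0.5161 0.1403 0.049 ]
```

View pics/s4c.png

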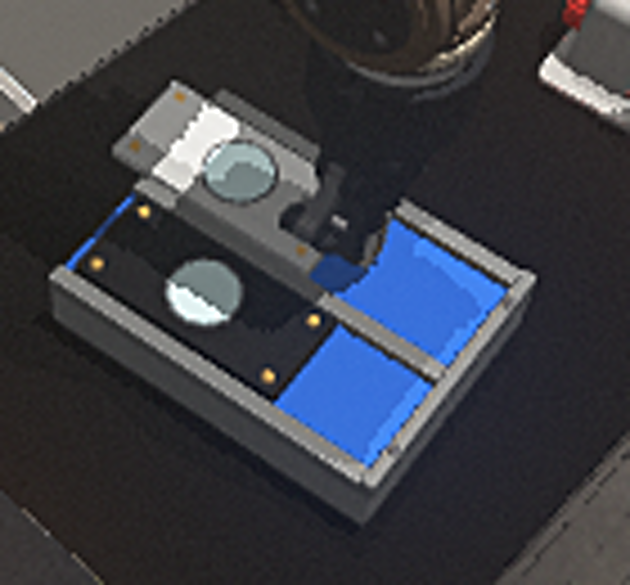

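View pics/d4.png

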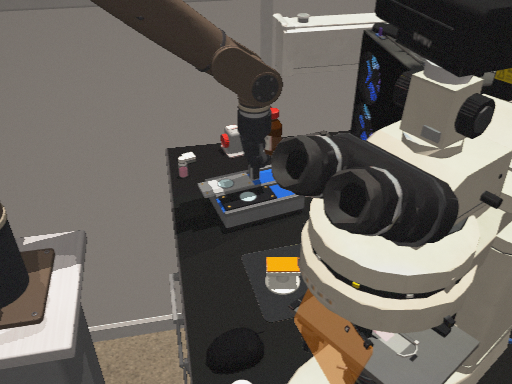

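```bash
cat >> h.py <<'E'
U=np.array([.9806,.196]);N=np.array([-.196,.9806]);E0=np.array([439.2,156.])
def tr(w): w=np.asarray(w)[:2]*1000-E0; return np.array([w@U,w@N])
def crop(p,x,y,s,o,z): return onz(p,((y+.5)/s-.5+o[1],(x+.5)/s-.5+o[0]),z)
E
python3 - <<'E'
from h import *
p=cam('scene')
for c in ((240,170),(172,82),(115,152)): print(c,tr(crop(p,*c,4.5,(230,110),.053)).round(1))
print('tcp',tr(st()['eef_pos'][:2]))
c=comp(p,cv2.cvtColor(p['pixels'],cv2.COLOR_RGB2GRAY)>0)
E
```

```text
(240, 170) [38.6 36.1]
(172, 82) [-20.9  59.3]
(115, 152) [-17.7   6.7]
tcp [109.67561314  33.5421204 ]
```

```bash
python3 -m crank '[[-0.02,0,0,0,0,0,0],[-0.04,0,0,0,0,0,0],[-0.06,0,0,0,0,0,0],[-0.08,0,0,0,0,0,0],[-0.1,0,0,0,0,0,0],[-0.115,0,0,0,0,0,0],[-0.125,0,0,0,0,0,0],[-0.125,0,0,0,0,0,0],[-0.125,0,0,0,0,0,0]]'; python3 -m crank '[[0.04,0,0,0,0,0,0],[0.04,0,-0.2,0,0,0,0],[0.04,0,-0.5,0,0,0,0],[0.04,0,-0.8,0,0,0,0],[-0.3,0,-1,0,0,0,0.5],[-0.6,0,-1,0,0,0,1],[-0.8,0,-1,0,0,0,1],[-0.8,0,-1,0,0,0,1]]'
python3 - <<'E'
from h import *
s=summ(); p=cam('scene','s5'); w=cam('wrist','w5')
cv2.imwrite('pics/s5c.png',cv2.resize(p['pixels'][110:240,230:370,::-1],None,fx=4.5,fy=4.5,interpolation=cv2.INTER_CUBIC))
for q in (p,w):
 for l in ('silver_insert_center','black_insert_center','tray_edge'):
  for r in finder.pinpoint(l,q)[:1]: x=onz(q,r['location'],.049);print(l,np.round(r['location'],1),round(r['confidence'],2),x.round(4),tr(x).round(1))
 for r in finder.masks_of('silver_insert_center',q)[:1]: Q=rectw(q,r['pixels'],.053);print(r['confidence'],Q[0],tr(np.array(Q[0][0])/1000))
E
```

```text
time: 8.6
eef_pos: [0.5217, 0.2067, 0.0478]
tcp_rot: [0.995, 0.098, -0.0, 0.0]
contact_force: [0.5, -0.0, -0.0]
opening: 0.002
time: 9.4
eef_pos: [0.4011, 0.183, 0.1974]
tcp_rot: [0.995, 0.099, -0.001, 0.0]
contact_force: [0.0, 0.1, 0.6]
opening: 0.682
t 9.4 p [0.4011 0.183  0.1974] yaw 11.31 zax [-1.3e-03 -2.0e-04 -1.0e+00] F [0.04 0.07 0.6 ] op 0.682
silver_insert_center [142.9 275.7] 0.89 [0.4483 0.1971 0.049 ] [16.9 38.5]
black_insert_center [177.  274.2] 0.7 [0.5124 0.1334 0.049 ] [ 67.3 -36.5]
tray_edge [152.9 262.9] 0.81 [0.4494 0.1569 0.049 ] [10.1 -1.1]
0.8 ((453.8340148925781, 190.70309448242188), (124.15486907958984, 60.853485107421875), 10.059137344360352) [21.15192152 31.16158753]
silver_insert_center [130.  256.5] 0.58 [0.4495 0.192  0.049 ] [17.1 33.3]
black_insert_center [ 75.9 331.9] 0.61 [0.5116 0.1329 0.049 ] [ 66.5 -36.8]
tray_edge [145.7 287.5] 0.57 [0.4404 0.1587 0.049 ] [1.7 2.4]
0.78 ((451.97564697265625, 192.45840454101562), (119.96210479736328, 55.45056915283203), 11.57626724243164) [19.67364671 33.24708469]
```

View pics/s5c.png

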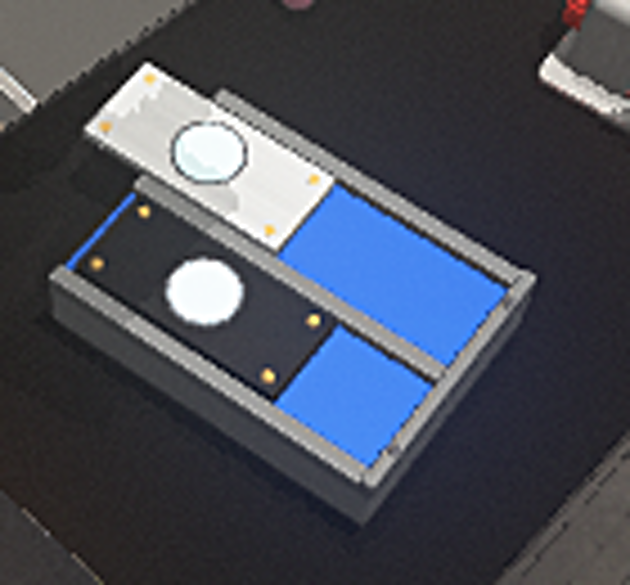

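View pics/w5.png

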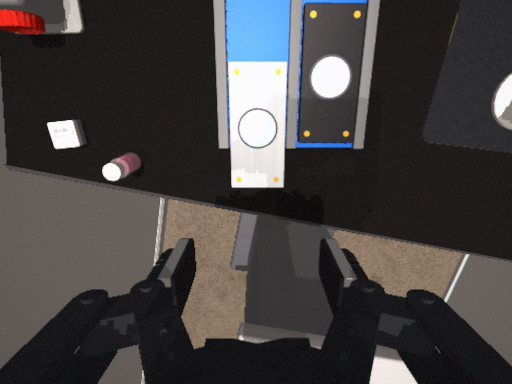

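```bash
python3 - <<'E'
from h import *
s=summ(); rows([(.4118,.1843,.16,11.4,1),(.4118,.1843,.12,11.4,1),(.4118,.1843,.09,11.4,1),(.4118,.1843,.09,11.4,1),(.4118,.1843,.09,11.4,1)])
E
```

```text
t 9.9 p [0.4047 0.1833 0.1977] yaw 11.26 zax [-7.e-04 -1.e-04 -1.e+00] F [-0.12 -0.16 -0.88] op 1.002
[[0.048,0.003,0.251,0,0,-0.002,1],[0.048,0.003,0.518,0,0,-0.002,1],[0.048,0.003,0.718,0,0,-0.002,1],[0.048,0.003,0.718,0,0,-0.002,1],[0.048,0.003,0.718,0,0,-0.002,1]]
```

```bash
python3 -m crank '[[0.048,0.003,0.2,0,0,-0.002,1],[0.048,0.003,0.45,0,0,-0.002,1],[0.048,0.003,0.65,0,0,-0.002,1],[0.048,0.003,0.72,0,0,-0.002,1],[0.048,0.003,0.72,0,0,-0.002,1],[0.048,0.003,0.72,0,0,-0.002,1]]'
python3 - <<'E'
from h import *
s=summ(); w=cam('wrist','w6'); s=summ();rows([(.4118,.1843,.027,11.4,1)])
m=comp(w,white(w),(70,257)); print(m.sum()); Q=rectw(w,m,.053); print(Q)
E
```

```text
time: 10.5
eef_pos: [0.4125, 0.1845, 0.0911]
tcp_rot: [0.995, 0.1, 0.001, -0.0]
contact_force: [0.3, 0.2, 0.7]
opening: 1.001
t 10.5 p [0.4125 0.1845 0.0911] yaw 11.45 zax [ 1.8e-03  4.0e-04 -1.0e+00] F [0.29 0.23 0.74] op 1.001
t 10.55 p [0.4129 0.1846 0.0917] yaw 11.45 zax [ 3.2e-03  7.0e-04 -1.0e+00] F [ 0.67  0.19 -0.01] op 1.002
[[-0.009,0.001,0.431,0,-0.002,0.001,1]]
10825
(((457.92633056640625, 193.0818634033203), (106.13401794433594, 53.007667541503906), 11.21285343170166), array([[400.7185 , 208.76067],
       [411.02606, 156.76485],
       [515.13416, 177.40306],
       [504.8266 , 229.39888]], dtype=float32))
```

View pics/w6.png

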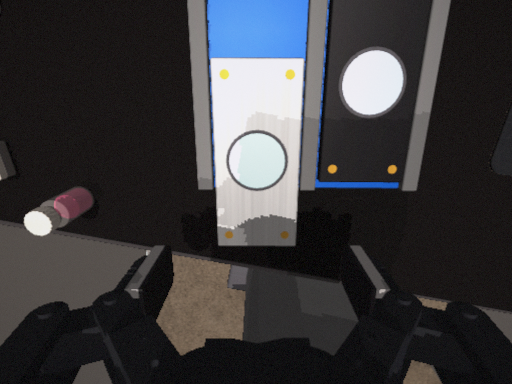

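```bash
python3 -m crank '[[-0.003,0,0.1,0,0,0,1],[-0.003,0,0.2,0,0,0,1],[-0.003,0,0.3,0,0,0,1],[-0.003,0,0.38,0,0,0,1],[-0.003,0,0.42,0,0,0,1],[-0.003,0,0.42,0,0,0,1],[-0.003,0,0.42,0,0,0,1]]'
python3 - <<'E'
from h import *
s=summ(); w=cam('side','d7'); s=summ()
cv2.imwrite('pics/d7c.png',cv2.resize(w['pixels'][100:240,160:320,::-1],None,fx=4,fy=4,interpolation=cv2.INTER_CUBIC))
E
```

```text
time: 11.25
eef_pos: [0.4116, 0.1843, 0.0276]
tcp_rot: [0.995, 0.1, 0.001, -0.0]
contact_force: [-0.6, 0.3, 0.3]
opening: 0.999
t 11.25 p [0.4116 0.1843 0.0276] yaw 11.44 zax [ 1.2e-03  3.0e-04 -1.0e+00] F [-0.57  0.28  0.34] op 0.999
t 11.3 p [0.4117 0.1844 0.0277] yaw 11.45 zax [ 1.5e-03  3.0e-04 -1.0e+00] F [-0.37 -0.07  1.  ] op 0.999
```

View pics/d7c.png

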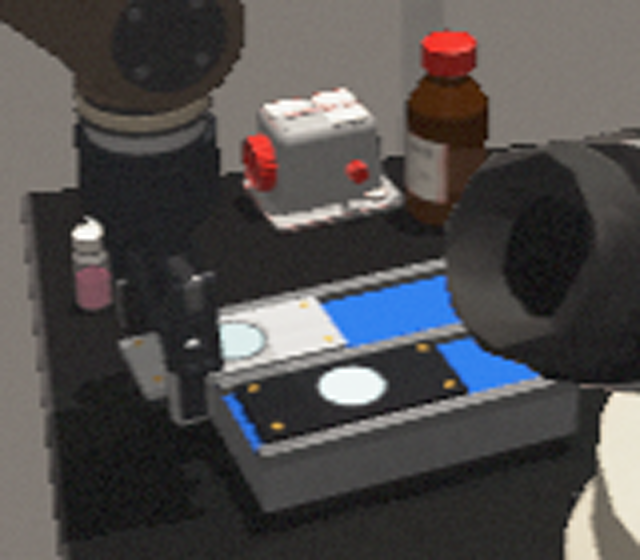

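```bash
python3 -m crank '[[0,0,0,0,0,0,0.7],[0,0,0,0,0,0,0.5],[0,0,0,0,0,0,0.4],[0,0,0,0,0,0,0],[0,0,0,0,0,0,0],[0,0,0,0,0,0,0],[0,0,0,0,0,0,0]]' 60
python3 - <<'E'
from h import *
s=summ(); w=cam('side','d8');v=cam('wrist','w8'); s=summ()
cv2.imwrite('pics/d8c.png',cv2.resize(w['pixels'][100:240,160:320,::-1],None,fx=4,fy=4,interpolation=cv2.INTER_CUBIC))
E
```

```text
time: 12.0
eef_pos: [0.4113, 0.1843, 0.0275]
tcp_rot: [0.995, 0.1, 0.0, 0.0]
contact_force: [-2.1, -0.9, 6.5]
opening: 0.614
t 12.0 p [0.4113 0.1843 0.0275] yaw 11.46 zax [ 4.e-04  0.e+00 -1.e+00] F [-2.11 -0.93  6.53] op 0.614
t 12.1 p [0.4113 0.1843 0.0275] yaw 11.45 zax [ 4.e-04  0.e+00 -1.e+00] F [-2.43 -0.56  5.6 ] op 0.617
```

View pics/d8c.png

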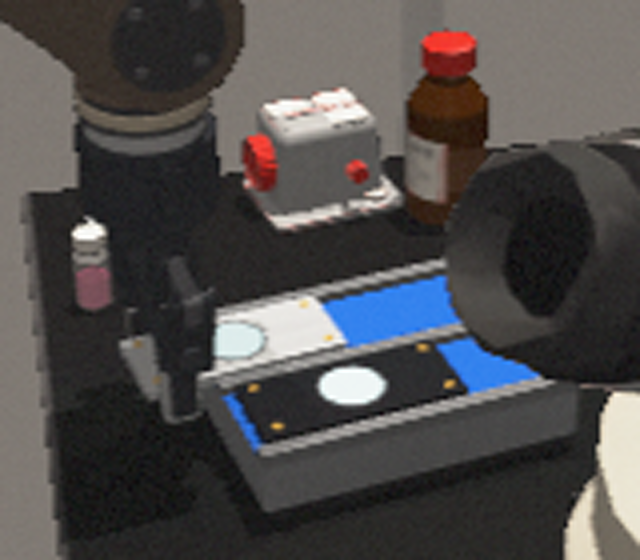

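View pics/w8.png

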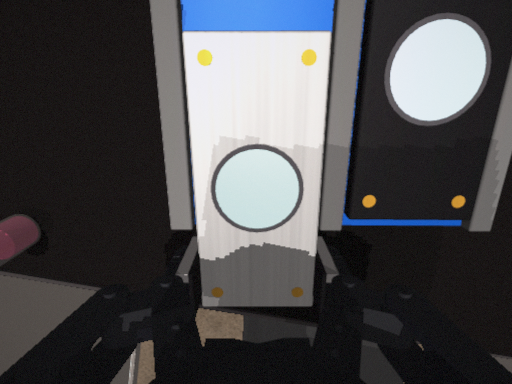

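```bash
python3 -m crank '[[0,0,-0.03,0,0,0,0],[0,0,-0.07,0,0,0,0],[0,0,-0.13,0,0,0,0],[0,0,-0.2,0,0,0,0],[0,0,-0.2,0,0,0,0]]'
python3 - <<'E'
from h import *
s=summ(); w=cam('side','d9');v=cam('wrist','w9'); s=summ()
cv2.imwrite('pics/d9c.png',cv2.resize(w['pixels'][100:240,160:320,::-1],None,fx=4,fy=4,interpolation=cv2.INTER_CUBIC))
E
```

```text
time: 12.6
eef_pos: [0.4125, 0.1845, 0.0589]
tcp_rot: [0.995, 0.1, 0.002, -0.0]
contact_force: [0.9, -0.1, -1.0]
opening: 0.621
t 12.6 p [0.4125 0.1845 0.0589] yaw 11.45 zax [ 4.1e-03  8.0e-04 -1.0e+00] F [ 0.87 -0.1  -0.97] op 0.621
t 12.7 p [0.4114 0.1843 0.0575] yaw 11.45 zax [ 1.4e-03  3.0e-04 -1.0e+00] F [ 0.9  -0.36 -0.54] op 0.617
```

View pics/d9c.png

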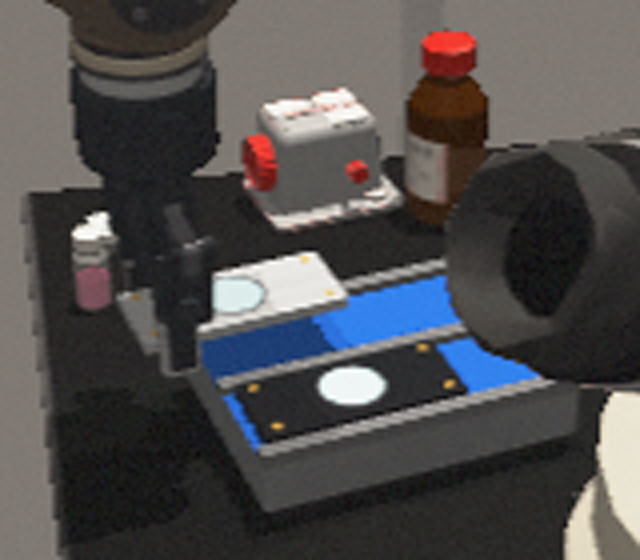

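View pics/w9.png

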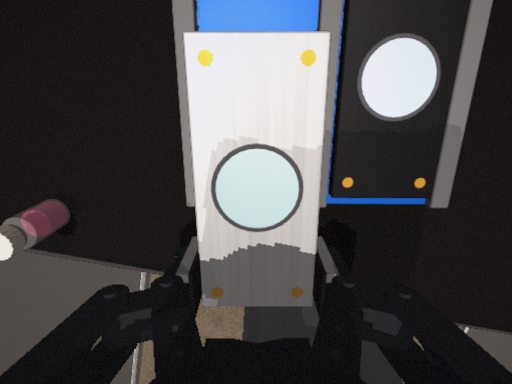

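```bash
python3 - <<'E'
from h import *
v=cam('wrist'); s=summ()
z=s['eef_pos'][2]+.0255
Rm=R.from_quat(s['tcp_rot']).as_matrix()
for c in ((185.5,33),(328,33),(257,187.5),(201,306),(314,306)):
    print(c,(Rm.T@(onz(v,(c[1],c[0]),z)-s['eef_pos'])*1000).round(1))
rows([(.413,.17,.09,9,0),(.418,.155,.115,7,0),(.425,.135,.13,5,0),(.433,.115,.14,2,0),(.44,.1,.145,0,0)])
E
```

```text
t 12.75 p [0.4109 0.1842 0.057 ] yaw 11.45 zax [ 2.e-04  0.e+00 -1.e+00] F [-0.44  0.22 -1.5 ] op 0.614
(185.5, 33) [100.6 -24.7 -25.5]
(328, 33) [100.6  26.4 -25.5]
(257, 187.5) [ 42.6   0.9 -25.5]
(201, 306) [-17.2 -26.2 -25.5]
(314, 306) [-17.3  28.3 -25.5]
[[-0.005,0.095,-0.22,0,0,0.027,0],[0.008,0.2,-0.387,0,0,0.049,0],[0.027,0.34,-0.487,0,0,0.072,0],[0.053,0.481,-0.553,0,0,0.105,0],[0.079,0.588,-0.587,0,0,0.127,0]]
```

```bash
python3 -m crank '[[0,0.02,-0.2,0,0,0,0],[0.008,0.2,-0.38,0,0,0.049,0],[0.027,0.34,-0.487,0,0,0.072,0],[0.053,0.48,-0.55,0,0,0.105,0],[0.079,0.588,-0.587,0,0,0.127,0]]'
python3 - <<'E'
from h import *
s=summ()
rows([(.442,.08,.145,-3,0),(.445,.055,.145,-6,0),(.45,.03,.145,-9,0),(.455,.015,.145,-10.6,0),(.455,.015,.145,-10.6,0),(.455,.015,.145,-10.6,0)])
E
```

```text
time: 13.25
eef_pos: [0.4407, 0.0991, 0.1458]
tcp_rot: [1.0, -0.001, 0.001, 0.0]
contact_force: [0.6, 0.3, -1.1]
opening: 0.618
t 13.25 p [0.4407 0.0991 0.1458] yaw -0.11 zax [ 1.3e-03 -1.0e-04 -1.0e+00] F [ 0.56  0.32 -1.1 ] op 0.618
[[0.009,0.127,0.005,0,-0.001,0.032,0],[0.03,0.294,0.005,0,-0.001,0.065,0],[0.063,0.461,0.005,0,-0.001,0.099,0],[0.097,0.561,0.005,0,-0.001,0.117,0],[0.097,0.561,0.005,0,-0.001,0.117,0],[0.097,0.561,0.005,0,-0.001,0.117,0]]
```

```bash
python3 -m crank '[[0.009,0.127,0,0,0,0.032,0],[0.03,0.294,0,0,0,0.065,0],[0.063,0.461,0,0,0,0.099,0],[0.097,0.561,0,0,0,0.117,0],[0.097,0.561,0,0,0,0.117,0],[0.097,0.561,0,0,0,0.117,0]]'
python3 - <<'E'
from h import *
s=summ(); p=cam('wrist','w10'); summ()
m=comp(p,orange(p)); print('pad',m.sum(),*rectw(p,m,.053))
for r in finder.pinpoint('stand_top',p)[:1]: print(r['location'],r['confidence'],onz(p,r['location'],.053))
E
```

```text
time: 13.85
eef_pos: [0.4542, 0.0161, 0.1444]
tcp_rot: [0.996, -0.092, -0.001, -0.0]
contact_force: [0.5, 0.8, -0.4]
opening: 0.62
t 13.85 p [0.4542 0.0161 0.1444] yaw -10.54 zax [-1.3e-03  7.0e-04 -1.0e+00] F [ 0.52  0.77 -0.42] op 0.62
t 13.9 p [0.4541 0.0164 0.1444] yaw -10.49 zax [-1.3e-03  6.0e-04 -1.0e+00] F [ 0.15 -0.48 -0.91] op 0.62
pad 4679 ((535.0841064453125, -87.94731140136719), (38.299678802490234, 61.46610641479492), 79.0459976196289) [[ 501.27216  -100.908325]
 [ 561.61835  -112.588165]
 [ 568.89606   -74.9863  ]
 [ 508.54987   -63.306458]]
[65.0, 373.6] 0.88 [ 0.53714701 -0.08771304  0.053     ]
```

View pics/w10.png

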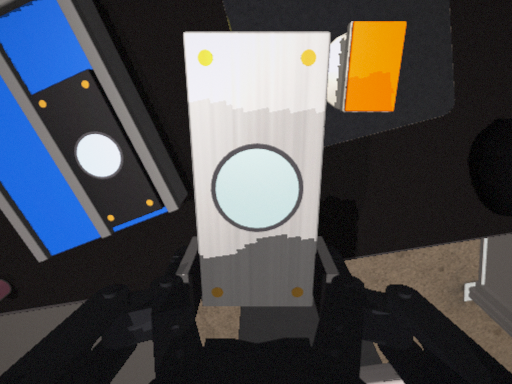

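```bash
python3 - <<'E'
from h import *
s=summ()
rows([(.462,-.005,.14,-10.8,0),(.472,-.03,.13,-10.8,0),(.484,-.055,.115,-10.8,0),(.4944,-.0794,.1,-10.8,0),(.4944,-.0794,.085,-10.8,0),(.4944,-.0794,.07,-10.8,0),(.4944,-.0794,.065,-10.8,0)])
E
```

```text
t 13.95 p [0.4541 0.0167 0.1445] yaw -10.46 zax [-1.1e-03  5.0e-04 -1.0e+00] F [ 0.32 -0.1  -0.85] op 0.615
[[0.078,0.132,0.03,0,0.001,0.004,0],[0.174,0.284,0.096,0,0.001,0.004,0],[0.283,0.434,0.196,0,0.001,0.004,0],[0.381,0.581,0.296,0,0.001,0.004,0],[0.381,0.581,0.396,0,0.001,0.004,0],[0.381,0.581,0.496,0,0.001,0.004,0],[0.381,0.581,0.529,0,0.001,0.004,0]]
```

```bash
python3 -m crank '[[0.078,0.132,0.03,0,0,0.003,0],[0.174,0.284,0.096,0,0,0.003,0],[0.283,0.434,0.196,0,0,0.003,0],[0.345,0.53,0.28,0,0,0.003,0],[0.381,0.581,0.38,0,0,0.003,0],[0.381,0.581,0.48,0,0,0.003,0],[0.381,0.581,0.53,0,0,0.003,0],[0.381,0.581,0.53,0,0,0.003,0],[0.381,0.581,0.53,0,0,0.003,0],[0.381,0.581,0.53,0,0,0.003,0]]'
python3 - <<'E'
from h import *
s=summ(); p=cam('wrist','w11'); q=cam('side','d11'); a=cam('scene','s11'); summ()
rows([(.4944,-.0794,.0365,-10.8,0)])
cv2.imwrite('pics/ds11.png',np.hstack([cv2.resize(q['pixels'][210:310,220:320,::-1],None,fx=4,fy=4,interpolation=cv2.INTER_CUBIC),cv2.resize(a['pixels'][190:290,150:250,::-1],None,fx=4,fy=4,interpolation=cv2.INTER_CUBIC)]))
E
```

```text
time: 14.95
eef_pos: [0.4956, -0.08, 0.0664]
tcp_rot: [0.996, -0.094, 0.001, 0.0]
contact_force: [-0.2, 0.1, -1.0]
opening: 0.618
t 14.95 p [ 0.4956 -0.08    0.0664] yaw -10.74 zax [ 1.7e-03 -6.0e-04 -1.0e+00] F [-0.23  0.11 -1.01] op 0.618
t 15.1 p [ 0.4955 -0.0802  0.0663] yaw -10.76 zax [ 1.5e-03 -5.0e-04 -1.0e+00] F [ 0.11 -0.33 -0.95] op 0.617
[[-0.008,-0.004,0.198,0,-0.001,0,0]]
```

View pics/ds11.png

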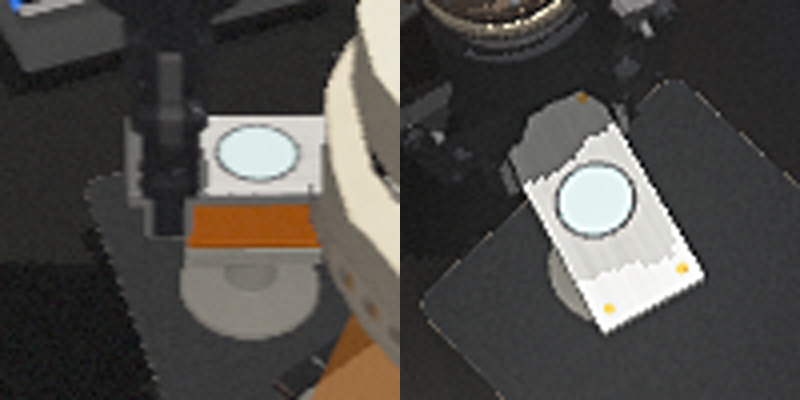

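View pics/w11.png

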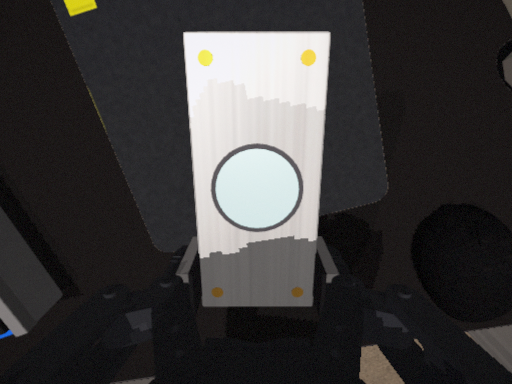

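```bash
python3 - <<'E'
from h import *
a=cam('scene'); print(crop(a,196,200,4,(150,190),.0918)*1000)
s=summ(); Rm=R.from_quat(s['tcp_rot']).as_matrix(); print(s['eef_pos']+Rm@np.array([.0418,.0005,-.0215]))
q=cam('side'); print(crop(q,258,153,4,(220,210),.0918)*1000)
rows([(.4944,-.0794,.0365,-10.8,0)])
E
```

```text
[536.69062265 -86.54640776  91.8       ]
t 15.15 p [ 0.4953 -0.0802  0.0661] yaw -10.77 zax [ 1.2e-03 -4.0e-04 -1.0e+00] F [ 0.41  0.37 -1.09] op 0.619
[ 0.5362848  -0.08849402  0.0876495 ]
[536.97626641 -88.05689257  91.8       ]
[[-0.007,-0.004,0.197,0,-0.001,0,0]]
```

```bash
python3 -m crank '[[-0.003,-0.002,0.05,0,0,0,0],[-0.003,-0.002,0.1,0,0,0,0],[-0.003,-0.002,0.15,0,0,0,0],[-0.003,-0.002,0.175,0,0,0,0],[-0.003,-0.002,0.185,0,0,0,0],[-0.003,-0.002,0.185,0,0,0,0]]'
python3 -m crank '[[0,0,0.01,0,0,0,0],[0,0,0.01,0,0,0,0]]'
```

```text
time: 15.8
eef_pos: [0.4944, -0.0797, 0.0373]
tcp_rot: [0.996, -0.094, -0.0, -0.0]
contact_force: [-0.3, 0.6, -0.6]
opening: 0.618
time: 16.0
eef_pos: [0.4947, -0.0798, 0.0363]
tcp_rot: [0.996, -0.094, 0.0, 0.0]
contact_force: [-0.1, -0.2, -0.5]
opening: 0.618
```

```bash
python3 -m crank '[[0,0,0.005,0,0,0,0],[0,0,0.005,0,0,0,0]]';python3 -m crank '[[0,0,0.004,0,0,0,0],[0,0,0.004,0,0,0,0]]'
```

```text
time: 16.2
eef_pos: [0.4948, -0.0799, 0.0359]
tcp_rot: [0.996, -0.094, 0.0, 0.0]
contact_force: [0.0, -1.0, 0.3]
opening: 0.619
time: 16.4
eef_pos: [0.4949, -0.0799, 0.0358]
tcp_rot: [0.996, -0.094, -0.0, 0.0]
contact_force: [-2.9, 1.6, 6.6]
opening: 0.619
```

```bash
python3 -m crank '[[0,0,0,0,0,0,0.66],[0,0,0,0,0,0,0.75],[0,0,0,0,0,0,1],[0,0,0,0,0,0,1],[0,0,0,0,0,0,1]]'
python3 - <<'E'
from h import *
s=summ(); p=cam('wrist','w12'); q=cam('side','d12'); a=cam('scene','s12'); summ()
cv2.imwrite('pics/ds12.png',np.hstack([cv2.resize(q['pixels'][210:310,220:320,::-1],None,fx=4,fy=4,interpolation=cv2.INTER_CUBIC),cv2.resize(a['pixels'][190:290,150:250,::-1],None,fx=4,fy=4,interpolation=cv2.INTER_CUBIC)]))
E
```

```text
time: 16.9
eef_pos: [0.4946, -0.0798, 0.0347]
tcp_rot: [0.996, -0.094, -0.0, -0.0]
contact_force: [0.5, 0.5, -0.6]
opening: 0.999
t 16.9 p [ 0.4946 -0.0798  0.0347] yaw -10.78 zax [-1.e-04  0.e+00 -1.e+00] F [ 0.51  0.55 -0.57] op 0.999
t 17.05 p [ 0.4946 -0.0798  0.0348] yaw -10.78 zax [-0.  0. -1.] F [-0.21 -0.59  0.56] op 1.0
```

View pics/ds12.png

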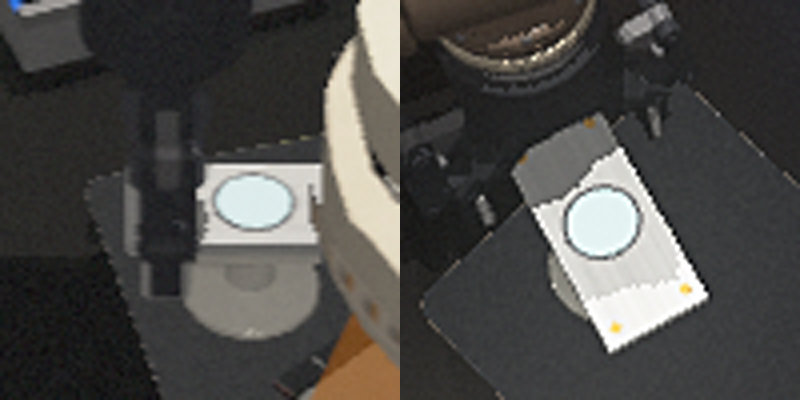

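View pics/w12.png

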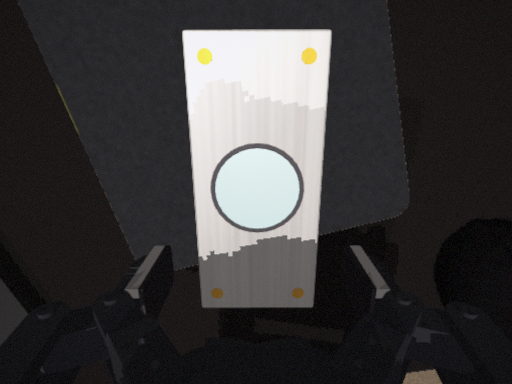

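Released and resting flat; retract straight up.

```bash
python3 -m crank '[[0,0,-0.05,0,0,0,1],[0,0,-0.15,0,0,0,1],[0,0,-0.3,0,0,0,1],[0,0,-0.5,0,0,0,1],[0,0,-0.7,0,0,0,1],[-0.2,0,-0.9,0,0,0,1],[-0.3,0,-0.9,0,0,0,1],[-0.3,0,-0.9,0,0,0,1],[-0.3,0,-0.9,0,0,0,1]]'
python3 - <<'E'
from h import *
s=summ(); p=cam('wrist','w13'); q=cam('side','d13'); a=cam('scene','s13')
for c in (p,a):
  for l in ('silver_insert_center','black_insert_center'):
    for r in finder.pinpoint(l,c)[:1]: print(l,r['location'],r['confidence'],onz(c,r['location'],.057).round(4))
  for r in finder.masks_of('silver_insert_center',c)[:1]: print(rectw(c,r['pixels'],.061)[0])
cv2.imwrite('pics/ds13.png',np.hstack([cv2.resize(q['pixels'][210:310,220:320,::-1],None,fx=4,fy=4,interpolation=cv2.INTER_CUBIC),cv2.resize(a['pixels'][190:290,150:250,::-1],None,fx=4,fy=4,interpolation=cv2.INTER_CUBIC)]))
E
```

```text
time: 17.95
eef_pos: [0.4504, -0.0714, 0.1699]
tcp_rot: [0.996, -0.094, 0.0, 0.0]
contact_force: [-0.0, -0.1, 0.2]
opening: 1.003
t 17.95 p [ 0.4504 -0.0714  0.1699] yaw -10.8 zax [ 6.e-04 -2.e-04 -1.e+00] F [-0.04 -0.13  0.24] op 1.003
silver_insert_center [88.2, 255.6] 0.7 [ 0.5342 -0.0873  0.057 ]
((535.5774536132812, -88.25305938720703), (53.58464431762695, 118.20039367675781), 79.2397689819336)
silver_insert_center [246.7, 200.0] 0.92 [ 0.5365 -0.0879  0.057 ]
black_insert_center [176.1, 271.7] 0.6 [0.5104 0.1274 0.057 ]
((537.1810302734375, -86.5704345703125), (54.99274826049805, 122.93731689453125), 78.781494140625)
```

View pics/ds13.png

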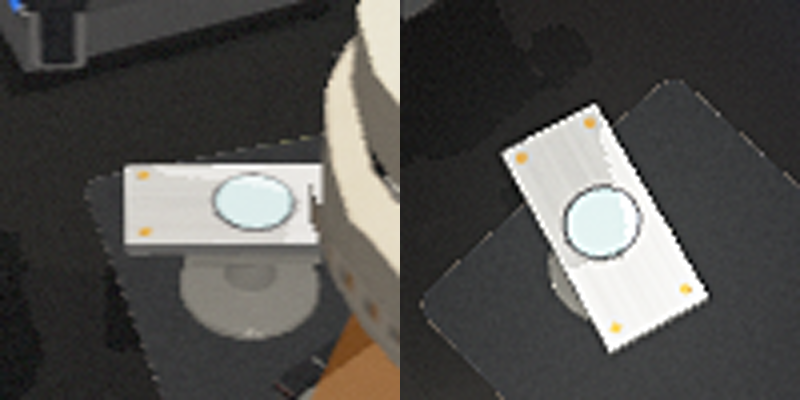

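View pics/s13.png

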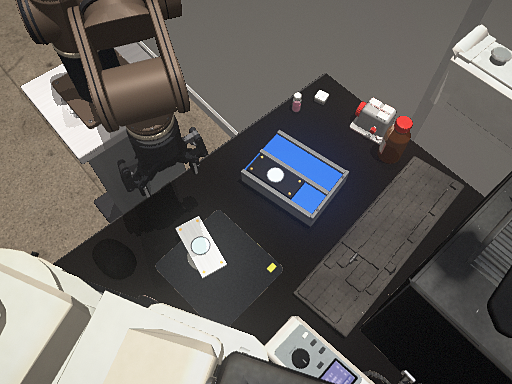

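View pics/w13.png

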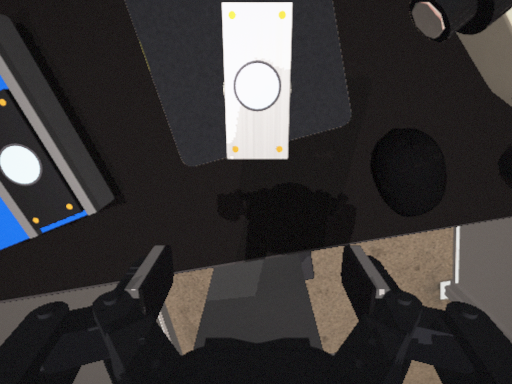

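```bash
python3 -c "
from h import *
summ(); print(ticket.sign_off())"
```

```text
t 18.4 p [ 0.4504 -0.0714  0.1695] yaw -10.78 zax [-7.e-04  3.e-04 -1.e+00] F [-0.22  0.34  0.09] op 0.999
the job is handed in; nothing more can be done
None
```

The silver insert is lying flat, window up, on the orange pad, and the job was handed in at 18.4 s. I pushed it about 49 mm along its lane with closed fingers until 40 mm overhung, still flat. Then I gripped the overhanging end by its sides with 60 N, lifted it level, set it down with about 7 N of contact, released it and backed off.

**Last checks:**
- **Position:** the wrist camera put the plate centre at (535.6, -88.3) mm, yaw -10.8°, and the pad at (535.1, -87.9) mm, yaw about -10.9°. That is within 1 mm and a fraction of a degree.
- **Camera agreement:** the scene camera reads about 1.5–2 mm off the wrist camera, for pad and plate alike. That is within the stated calibration, and within its own view plate and pad also match to under 1 mm.
- **Side view:** it shows the plate lying flat, but the microscope hides its far end.
- **Black insert:** it looks unmoved. The wrist-camera position finder did not report it in the last picture, though it is visible there. The scene-camera finder did, at lower confidence (0.6); its last reading, within about 4 mm of the first, was worked out at the stand's height.
- **Robot:** it was touching nothing when I handed in.

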